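# Set a shelf board for sawing over a closed carton

### The job

A colleague is about to saw this shelf board off at its scribed line. First close the carton of supplies beside the sawing block so that no sawdust gets in: fold its short flap down flat, then the long flap down flat over it. Then slide the board out along the top of the block, over the carton and without lifting it, until the scribed line lies flush with the block's edge on the carton side, and finish while still holding it there, square and level on the block, so that it does not tip; leave the other things on the table alone.

Things in the scene. Friction and masses are not known exactly. Their poses are not given: they have to be found in the camera images.
- block: Fixed wooden sawing block, 90 (x) x 200 (y) x 100 high mm, flat top without fence. Origin at the centre of its underside; long axis is its y, and +y points to the carton.
- block_edge (a point): Middle of the block's top edge on the carton side (block's local 0, +100, 100 mm). Same axes as the block. The scribed line must come to lie over this edge.
- board: Loose wooden shelf board, 50 (x) x 280 (y) x 18 thick mm, about 0.25 to 0.5 kg, lying flat and lengthwise on the block. Origin at the centre of its underside, which is its balance point; its +y end is the outer end, which goes out over the carton. It may be gripped across its 50 mm width from above.
- board_line (a point): Middle of the dark line scribed across the board, on the board's top face, 30 mm from the board's middle towards the inner (-y) end, so 170 mm from the outer end and 110 mm from the inner end. With the line at the block's edge the balance point lies 30 mm outside the block: the board tips if let go.
- board_inner_end (a point): Centre of the end face of the board at its inner (-y) end, at mid thickness. At the start this end stands out 70 to 120 mm beyond the block's far side from the carton.
- carton: Fixed open low carton, 120 (x) x 150 (y) x 78 high mm with 4 mm walls, holding small supplies that stay below the rim; its near wall is 87 to 103 mm from the block's edge. Origin at the centre of its underside; its -y side faces the block. With the flaps closed its top is at about 84 mm, so the sliding board (underside at 100 mm) passes above it; the standing short flap is in the board's way.
- short_flap (a joint): Hinge of the short flap on the carton's block-side (-y) rim: 0 = folded flat over the box, 1.57 = standing upright, larger = leaning outwards to the block. Starts at 1.5 to 1.9 rad. Light flap, 116 wide x 50 long x 3 thick mm; hinge friction (0.02 N m) keeps it where it is left.
- short_flap_hinge (a point): Middle of the short flap's hinge line, 78 mm above the table, on the outside of the block-side wall. The line runs along the carton's x; the closed flap points to the carton's +y.
- short_flap_edge (a point): Middle of the short flap's free edge, 50 mm from its hinge.
- long_flap (a joint): Hinge of the long flap on the carton's far (+y) rim: 0 = folded flat over the box, 1.57 = upright, larger = leaning outwards, away from the block. Starts at 1.5 to 1.9 rad. 116 wide x 110 long x 3 thick mm, same light friction hinge (0.02 N m), stays where it is left.
- long_flap_hinge (a point): Middle of the long flap's hinge line, 81 mm above the table, on the outside of the far wall. The line runs along the carton's x; the closed flap points to the carton's -y.
- long_flap_edge (a point): Middle of the long flap's free edge, 110 mm from its hinge.
- tape_roll: Bystander: roll of tape, 92 x 93 x 30 mm, at the left of the table.
- radio: Bystander: hand-held radio, 247 x 60 x 37 mm, at the left behind.
- sample_tin: Bystander: round tin, 61 x 61 x 36 mm, behind the work.
- gas_meter: Bystander: gas meter, 112 x 62 x 32 mm, behind the block.
- flashlight: Bystander: flashlight, 29 x 114 x 29 mm, in front of the block.
- marker_red: Bystander: marker pen, 12 x 118 x 14 mm, behind the carton.

How it is judged (in metres and radians):
On the way, in this order (a step that is already met when the one before it is completed fails the run):
1. the short flap is folded down flat (value of joint short_flap below 0.15 rad), for 0.2 s.
2. then the long flap is folded down flat over it (value of joint long_flap below 0.15 rad), for 0.2 s.
3. then the board's scribed line is brought flush with the block's edge, and the gripper holds it (y of board_line in the frame of block_edge between -0.005 and 0.005 m and contact force between the fingers and board above 0.5 N and angle between board's own z axis and vertical below 0.06 rad and angle between the y axis of board and the y axis of block, either way round below 0.1 rad and x of board_line in the frame of block_edge between -0.02 and 0.02 m and z of board in the frame of block between 0.095 and 0.106 m), for 0.2 s.
At the end, for the whole second after the job is handed in: Still held: line within 5 mm of the block's edge; board resting on the block (6 mm), gripped over 0.5 N, level to 0.06 rad, square to 0.1 rad, within 20 mm of the centre line, at rest, off the carton; both flaps under 0.2 rad (all of step 3 and value of joint each of short_flap, long_flap below 0.2 rad and contact force between board and carton below 0.2 N and contact force between board and block above 0.05 N and linear speed of board below 0.02 m/s); the arm keeps its last pose, push and grip.
It fails at once if the board is lifted clear of the block (z of board in the frame of block above 0.12 m).
It fails at once if the board tips (angle between board's own z axis and vertical above 0.2 rad).
It fails at once if the board is slid over the carton while a flap is open (y of board_line in the frame of block_edge above -0.08 m and value of joint any of short_flap, long_flap above 0.5 rad).
It fails at once if a bystander is moved (distance of any of tape_roll, radio, sample_tin, gas_meter, flashlight, marker_red from where it was at the start of the episode above 0.03 m).
It also fails if it takes over 58 s, if anything falls off the work surface, if the arm or the gripper's body presses on something with over 40 N, if the wrist force passes 120 N, or if a joint passes its speed limit or range.

### The arm

A 6-joint arm with a two-finger parallel gripper is mounted at the origin on a cart in front of the work surface, level with it; the furniture and walls round the work are solid. World frame = base frame: x ahead of the robot, y to its left, z up, the work surface at z = 0. Lengths are in mm, angles in rad, forces in N, time in s.
With the tool pointing down it reaches from about 300 to 775 mm from the base axis. Payload 14.6 kg.
Tool frame: the origin (TCP) lies between the finger pads; the fingertips stand 8 mm ahead of it and the grasp point (between the pads) lies 11 mm behind it; y points along the fingers, x is the direction in which the jaws open and shut, and the axes are right-handed (so a half turn about y gives the same grasp; the last joint's range is limited). The gripper opens to 94 mm and grips with 3 to 60 N. Pads are 16 mm wide; open, the fingers measure 119 mm over their backs; the gripper's body (75 mm by 177 mm) begins 78 mm behind the grasp point.
Start: joints at [1.264, 0.3, 1.521, -0, 1.321, -0.067], TCP at [130.628, 534.253, 213.446] pointing down, gripper open.
Joint ranges: [-3.03, 3.03], [-0.79, 2.21], [0.23, 2.52], [-1.04, 4.18], [0, 3.07], [-2.55, 2.55]. Speed limits (rad/s): [2.22, 2.22, 2.57, 3.14, 3.14, 3.14].

### API

Orientations are given as [roll, pitch, yaw] about the fixed x, y, z axes, in that order (R = Rz(yaw) Ry(pitch) Rx(roll)).
In Python, from cell import read_state, imaging, order gives the robot as it stands. The module is installed in compiled form; this text tells all that it offers.
- The arm moves only by the shell command python3 -m handwheel 'ROWS' [FORCE]. ROWS is JSON, a list that holds one entry, the list of rows, each a list of 7 numbers: the shift along the tool's x, y, z in mm, then the turn, a rotation vector about the tool's x, y, z in degrees, then the opening, from -1 (shut) to 1 (fully open), so that 0 is half open. A call has 1 to 5 rows; each row is the pose to reach, as a shift and turn from the pose measured when the call began, along the tool's axes at that moment; what a row does not reach only later rows make up. A row lasts 1/12 s, in which the tool goes at most 41.7 mm and 7.16 degrees, less where a joint would pass 70% of its speed; a pose out of reach is approached as far as the arm can. A call with a gripper value outside its range is refused whole. The fingers move at their own pace and stop on an object; FORCE is the grip in N (left out, the last holds). Time passes only in rows, so rows that repeat a pose let the fingers close. It gives the time, the measured TCP pose, the force and the opening at its end, in the units of the state.
- read_state(): the state, without advancing time (a new reading comes with each control period).
- imaging.camera(name): name is "side" or "top" or "wrist"; returns (picture, depth): 480x640x3 uint8, red, green, blue; 480x640 float32, mm along the optical axis (not along the pixel's ray), 0 where there is no reading.
- imaging.get_calibration(name): a dict with "mtx" (3x3 intrinsics, pixels), "world_from_camera" (4x4, takes a point from camera to world coordinates); the wrist camera has in their place "hand_eye" (4x4, takes a point from camera to tool coordinates, whose origin is the TCP and whose axes are the tool frame's). Camera axes: x right, y down, z forward; pixel columns grow to the right and rows downward; lengths in mm; the calibration is good to about 2 mm. A picture is of the moment at which its call begins: read the wrist's pose just before it. get_calibration takes no time and is no camera call.
- order.sign_off(): hands the job in, once; it reports no verdict.
The state is a dict: "clock": time; "joints": joint angles; "qd": joint speeds; "effort": joint torques, N m; "eef_pos": TCP position; "eef_rot": TCP orientation; "wrist_force": force on the tool from outside, world axes, zero at the start; "moment": the same for the moment, N m; "finger_gap": finger opening in mm.
Only numpy, scipy, OpenCV 4.12 (cv2) and the standard library are available. Lean on these libraries where they do the work, as an engineer would, in place of code of your own. Each camera call takes 0.05 s, during which the arm holds its last target.

## Working session

There is one attempt and no reset: what is moved stays moved. The work goes in short steps, Python scripts to look and compute and a shell command to move; the robot and the scene stay as the last step left them, time stands still between calls to the robot, and variables do not carry over. Pictures are saved under pics/ and viewed, and the job is handed in when it is done.

```bash
mkdir -p pics; ls; python3 - <<'E'
from cell import read_state, imaging
import cv2, numpy as np
s=read_state()
for k in s: print(k, s[k])
for n in ("top","side","wrist"):
    p,d=imaging.camera(n); cv2.imwrite(f"pics/{n}0.png",p[:,:,::-1]); np.save(f"pics/{n}0.npy",d)
    c=imaging.get_calibration(n)
    for k in c: print(n,k,np.round(np.array(c[k]),3).tolist())
E
```

```text
pics
clock 0.0
joints [ 1.26441269e+00  3.00473942e-01  1.52156397e+00 -3.12154008e-05
  1.32067983e+00 -6.66128616e-02]
qd [ 0.00023878 -0.00106262 -0.00048024  0.00026381 -0.00136256  0.00033104]
effort [ 2.36655571e-03 -5.31807518e+01 -3.52739561e+01  7.09346076e-02
  2.43303092e-02 -9.79320271e-05]
eef_pos [130.5582445  534.03021041 212.89199728]
eef_rot [-1.57075160e+00  1.12460880e-03  1.33103332e+00]
wrist_force [-0.20370157  0.05595801  0.2419385 ]
moment [ 0.03975393 -0.04530162 -0.01974152]
finger_gap 93.88305992869495
top mtx [[588.735, 0.0, 322.492], [0.0, 588.735, 240.833], [0.0, 0.0, 1.0]]
top world_from_camera [[0.015, -0.993, 0.12, 360.056], [-1.0, -0.015, -0.001, 35.684], [0.003, -0.12, -0.993, 1459.635], [0.0, 0.0, 0.0, 1.0]]
side mtx [[454.139, 0.0, 323.13], [0.0, 454.139, 243.491], [0.0, 0.0, 1.0]]
side world_from_camera [[0.869, -0.31, 0.385, 76.098], [-0.495, -0.546, 0.676, -756.297], [0.001, -0.778, -0.628, 838.545], [0.0, 0.0, 0.0, 1.0]]
wrist mtx [[428.575, 0.0, 325.952], [0.0, 428.575, 244.255], [0.0, 0.0, 1.0]]
wrist hand_eye [[1.0, 0.001, 0.0, -1.136], [0.0, -0.267, 0.964, -171.169], [0.001, -0.964, -0.267, 77.896], [0.0, 0.0, 0.0, 1.0]]
```

View pics/top0.png

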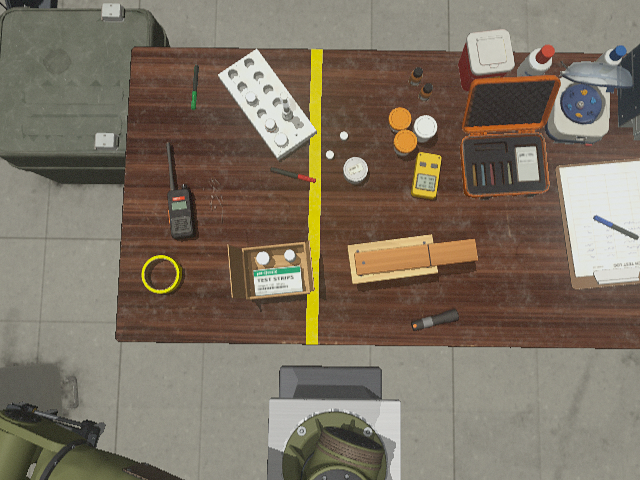

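View pics/side0.png

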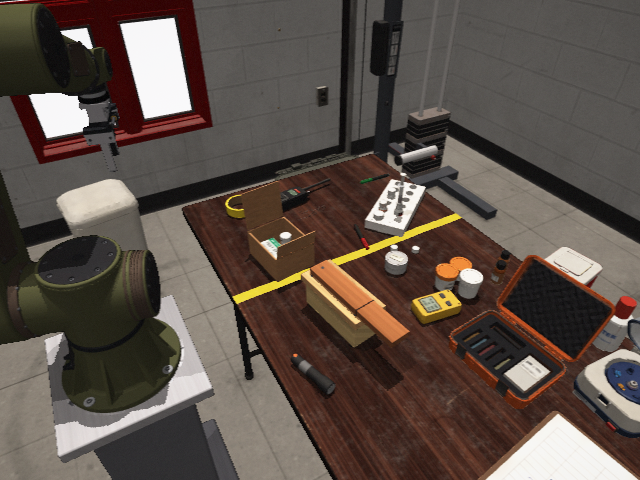

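View pics/wrist0.png

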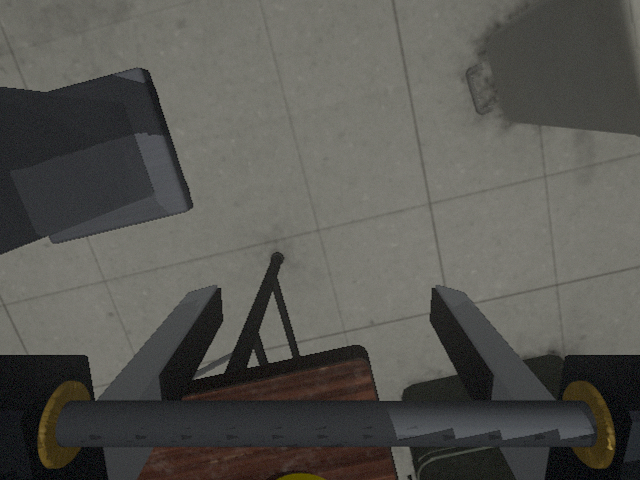

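```bash
python3 - <<'E'
import cv2
p=cv2.imread("pics/top0.png")
cv2.imwrite("pics/tc.png",cv2.resize(p[220:320,340:490],None,fx=5.3,fy=5.3,interpolation=cv2.INTER_CUBIC))
cv2.imwrite("pics/tc2.png",cv2.resize(p[220:320,210:340],None,fx=6,fy=6,interpolation=cv2.INTER_CUBIC))
p=cv2.imread("pics/side0.png")
cv2.imwrite("pics/sc.png",cv2.resize(p[170:370,220:420],None,fx=3,fy=3,interpolation=cv2.INTER_CUBIC))
E
```

```text
(no output)
```

View pics/tc.png

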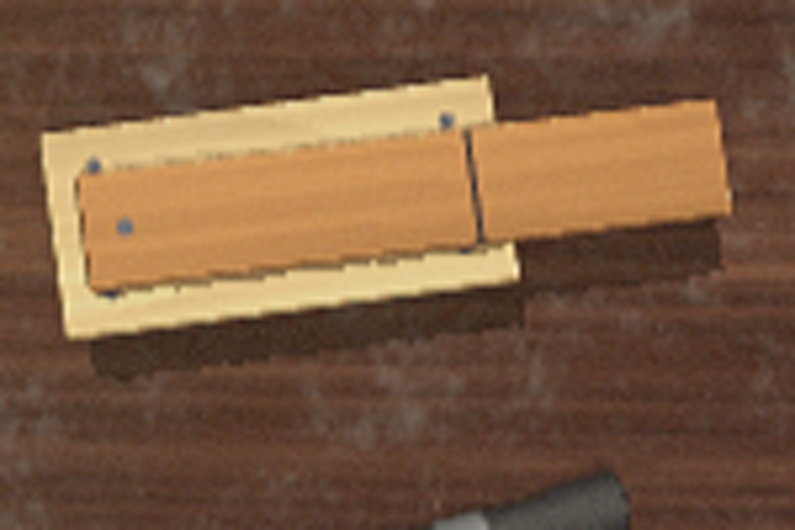

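View pics/tc2.png

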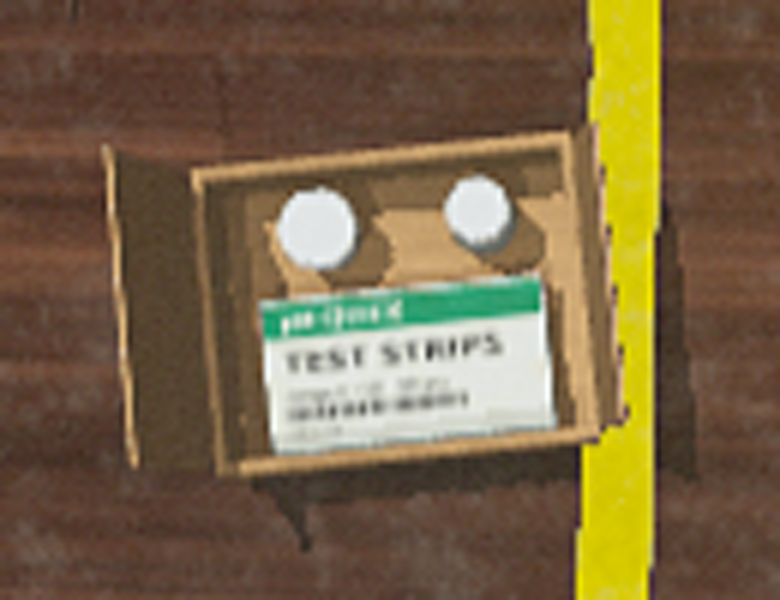

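View pics/sc.png

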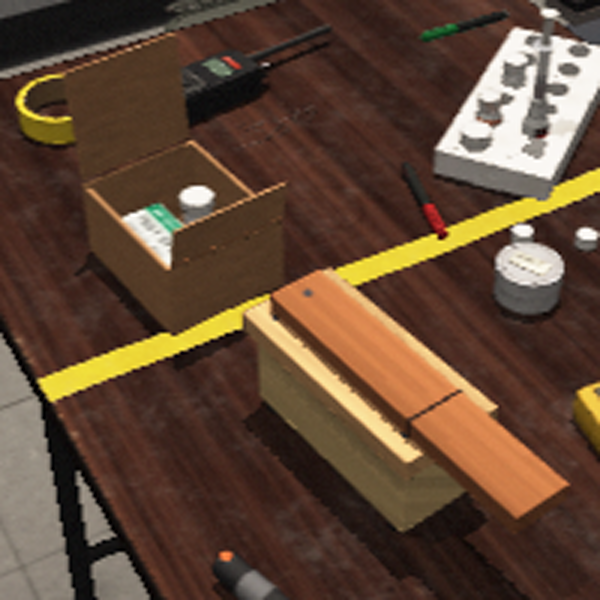

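```bash
cat > h.py <<'E'
import numpy as np
from cell import read_state, imaging
def ray(n,u,v):
    c=imaging.get_calibration(n);K=np.array(c["mtx"])
    T=np.array(c["world_from_camera"])
    d=T[:3,:3]@np.linalg.solve(K,[u,v,1.]);return T[:3,3],d
def onz(n,u,v,z):
    o,d=ray(n,u,v);return o+d*(z-o[2])/d[2]
E
python3 - <<'E'
from h import *
def a(P,s,o,z): return np.array([onz("top",(x+.5)/s-.5+o[0],(y+.5)/s-.5+o[1],z) for x,y in P])
np.set_printoptions(precision=1,suppress=True)
def ang(d): return np.degrees(np.arctan2(-d[0],d[1]))
b=a([(42,132),(67,338),(518,282),(488,76)],5.3,(340,220),100)
print("block",b[:,:2].tolist(),b.mean(0), "edge",b[:2].mean(0)); d=b[:2].mean(0)-b[2:].mean(0);print(np.linalg.norm(d),ang(d))
q=a([(78,178),(92,292),(731,213),(714,100)],5.3,(340,220),118)
d=q[:2].mean(0)-q[2:].mean(0);print("board",q.mean(0),np.linalg.norm(d),ang(d),'inner',q[2:].mean(0))
l=a([(468,128),(481,242)],5.3,(340,220),118).mean(0);print("line",l)
c=a([(192,170),(220,475),(600,440),(572,132)],6,(210,220),78)
d=c[:2].mean(0)-c[2:].mean(0);print("carton",c.round(0).tolist(),c.mean(0),np.linalg.norm(d),ang(d),"near",c[2:].mean(0),"far",c[:2].mean(0))
for nm,P in (("short",[(592,125),(625,420)]),("long",[(105,147),(135,467)])):
  for z in (78,128,185): print(nm,z,a(P,6,(210,220),z)[:, :2].tolist())
p=q=None
D=np.load("pics/top0.npy")
np.set_printoptions(linewidth=250)
c=imaging.get_calibration("top");K=np.array(c["mtx"]);T=np.array(c["world_from_camera"])
for v in (255,270,285):
  row=[]
  for u in range(225,320,3):
    z=D[v,u]; w=T[:3,:3]@(np.linalg.solve(K,[u,v,1.])*z)+T[:3,3]; row.append((u,int(w[1]),int(w[2])))
  print(v,row)
E
```

```text
block [[516.8636831353792, -24.162866929938943], [426.79579978294043, -35.89400241059285], [454.0825421968764, -232.46695442350034], [544.569298119828, -220.07397035289603]] [ 485.6 -128.1  100. ] edge [471.8 -30.  100. ]
198.15895964074807 7.975994468890078
board [ 489.5 -180.1  118. ] 278.22185012290623 7.876973803414373 inner [ 508.6 -317.9  118. ]
line [ 494.6 -210.5  118. ]
carton [[508.0, 225.0, 78.0], [388.0, 210.0, 78.0], [404.0, 63.0, 78.0], [525.0, 76.0, 78.0]] [456.2 143.3  78. ] 149.30274273301958 6.347111660881124 near [464.5  69.1  78. ] far [448.  217.5  78. ]
short 78 [[527.7355452600993, 67.79138713027413], [412.0279173485512, 52.899292392937426]]
short 128 [[521.6674062040513, 66.62944450919949], [410.14712258858987, 52.27627991052952]]
short 185 [[514.7497276801564, 65.30482992117439], [408.0030165622339, 51.5660456805845]]
long 78 [[516.1608124595042, 259.25703591689853], [390.9887033823087, 243.32255896991143]]
long 128 [[510.51155150376906, 251.16614136055398], [389.86929690923745, 235.8083173305733]]
long 185 [[504.0713940142309, 241.94252156632115], [388.59317
[... 850 characters left out ...]
1, 33), (285, 124, 31), (288, 116, 37), (291, 109, 34), (294, 101, 40), (297, 94, 40), (300, 87, 36), (303, 81, 5), (306, 71, 77), (309, 64, 102), (312, 56, 132), (315, 51, 1), (318, 44, 0)]
285 [(225, 271, 10), (228, 266, -2), (231, 229, 189), (234, 225, 172), (237, 223, 146), (240, 220, 117), (243, 216, 95), (246, 211, 78), (249, 211, 20), (252, 205, 7), (255, 194, 42), (258, 188, 34), (261, 180, 35), (264, 173, 33), (267, 166, 35), (270, 159, 35), (273, 151, 38), (276, 144, 33), (279, 137, 36), (282, 130, 37), (285, 123, 34), (288, 115, 36), (291, 108, 39), (294, 101, 39), (297, 93, 39), (300, 86, 38), (303, 80, 5), (306, 73, 3), (309, 64, 81), (312, 56, 118), (315, 50, 6), (318, 43, -1)]
```

```bash
cat >> h.py <<'E'
from scipy.spatial.transform import Rotation as R
YAW=7.5
U=np.array([-np.sin(np.radians(YAW)),np.cos(np.radians(YAW)),0])
def go(p,yaw=None):
    s=read_state(); r=R.from_euler('xyz',s['eef_rot']); t=R.from_euler('xyz',[-90,0,YAW if yaw is None else yaw],degrees=True)
    print("t",round(s['clock'],2),"pos",np.round(s['eef_pos'],1),"rot",np.round(np.degrees(s['eef_rot']),2),"F",np.round(s['wrist_force'],1),"gap",round(s['finger_gap'],1),"q",np.round(s['joints'],2))
    print("shift",np.round(r.inv().apply(np.array(p)-s['eef_pos']),1),"turn",np.round((r.inv()*t).as_rotvec(degrees=True),2))
E
python3 -c "
from h import *
go([469,34,225])"
```

```text
t 0.15 pos [130.6 534.1 213. ] rot [-9.000e+01  5.000e-02  7.626e+01] F [ 0.2 -0.1 -1. ] gap 94.2 q [ 1.26  0.3   1.52 -0.    1.32 -0.07]
shift [-405.4  -11.7 -447.5] turn [ 3.000e-02  6.876e+01 -4.000e-02]
```

```bash
python3 -m handwheel '[[[-300,-40,-330,0,68.8,0,-1],[-405,-40,-447,0,68.8,0,-1],[-405,-40,-447,0,68.8,0,-1],[-405,-40,-447,0,68.8,0,-1],[-405,-40,-447,0,68.8,0,-1]]]' 20
python3 -c "
from h import *
go([469,34,225])"
```

```text
clock: 0.57
eef_pos: [247.5, 360.3, 227.8]
eef_rot: [-1.571, 0.0, 0.7]
wrist_force: [1.8, 0.0, 0.2]
finger_gap: 64.1
t 0.57 pos [247.5 360.3 227.8] rot [-9.003e+01  3.000e-02  4.013e+01] F [1.8 0.  0.2] gap 64.1 q [ 0.89  0.03  1.8  -0.    1.31  0.19]
shift [ -40.9    3.  -392.3] turn [ 3.000e-02  3.263e+01 -2.000e-02]
```

```bash
python3 -m handwheel '[[[-41,-5,-392,0,32.6,0,-1],[-41,-5,-392,0,32.6,0,-1],[-41,-5,-392,0,32.6,0,-1],[-41,-5,-392,0,32.6,0,-1],[-41,-5,-392,0,32.6,0,-1]]]'
python3 -c "
from h import *
go([469,34,225])"
```

```text
clock: 0.98
eef_pos: [364.3, 187.6, 230.7]
eef_rot: [-1.571, -0.0, 0.125]
wrist_force: [0.3, 0.3, -0.3]
finger_gap: 30.9
t 0.98 pos [364.3 187.6 230.7] rot [-9.003e+01 -1.000e-02  7.140e+00] F [ 0.3  0.3 -0.3] gap 30.9 q [ 0.39 -0.04  1.86 -0.    1.32  0.26]
shift [  84.8    5.8 -165.4] turn [ 0.03 -0.36  0.01]
```

```bash
python3 -m handwheel '[[[85,5,-165,0,-0.4,0,-1],[85,5,-165,0,-0.4,0,-1],[85,5,-165,0,-0.4,0,-1],[85,5,-165,0,-0.4,0,-1],[85,5,-165,0,-0.4,0,-1]]]'
python3 - <<'E'
from h import *
import cv2
go([469,34,118])
p,d=imaging.camera("wrist"); cv2.imwrite("pics/w1.png",p[:,:,::-1])
p,d=imaging.camera("side"); cv2.imwrite("pics/s1.png",p[:,:,::-1])
E
```

```text
clock: 1.4
eef_pos: [470.5, 31.0, 225.4]
eef_rot: [-1.572, 0.0, 0.129]
wrist_force: [0.3, 0.1, -0.7]
finger_gap: 0.5
t 1.4 pos [470.5  31.  225.4] rot [-90.05   0.     7.41] F [ 0.3  0.1 -0.7] gap 0.5 q [-0.01  0.11  1.72 -0.    1.31 -0.14]
shift [ -1.1 107.4   3.3] turn [ 0.05 -0.09 -0.  ]
```

View pics/w1.png

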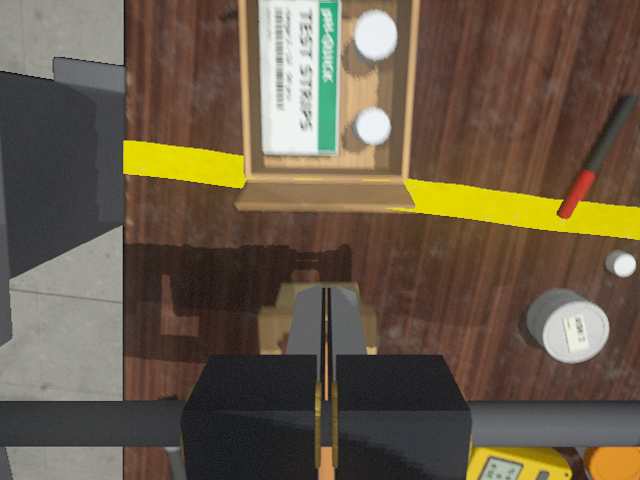

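View pics/s1.png

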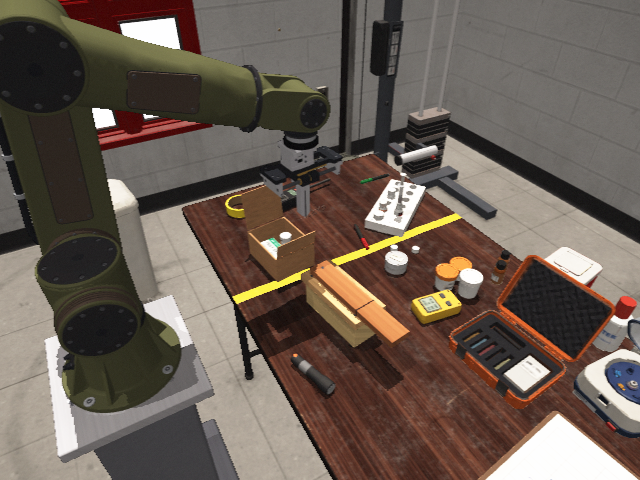

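```bash
python3 -m handwheel '[[[-1,40,1,0,0,0,-1],[-1,80,1,0,0,0,-1],[-1,107,1,0,0,0,-1],[-1,107,1,0,0,0,-1]]]'
python3 - <<'E'
from h import *
import cv2
h=np.array([464.5,69.1,0])
for s,z in ((5,40),(28,36),(40,16),(38,5)): go(h+s*U+[0,0,78+z+8])
p,d=imaging.camera("wrist"); cv2.imwrite("pics/w2.png",p[:,:,::-1])
E
```

```text
clock: 1.83
eef_pos: [465.9, 33.3, 113.6]
eef_rot: [-1.57, 0.009, 0.128]
wrist_force: [-0.6, 0.3, -0.4]
finger_gap: 0.4
t 1.83 pos [465.9  33.3 113.6] rot [-89.97   0.52   7.36] F [-0.6  0.3 -0.4] gap 0.4 q [-0.01  0.24  1.85 -0.    1.06 -0.13]
shift [  3.1 -12.4  40.6] turn [-0.03 -0.14 -0.52]
t 1.83 pos [465.9  33.3 113.6] rot [-89.97   0.52   7.36] F [-0.6  0.3 -0.4] gap 0.4 q [-0.01  0.24  1.85 -0.    1.06 -0.13]
shift [ 3.1 -8.4 63.6] turn [-0.03 -0.14 -0.52]
t 1.83 pos [465.9  33.3 113.6] rot [-89.97   0.52   7.36] F [-0.6  0.3 -0.4] gap 0.4 q [-0.01  0.24  1.85 -0.    1.06 -0.13]
shift [ 3.2 11.6 75.6] turn [-0.03 -0.14 -0.52]
t 1.83 pos [465.9  33.3 113.6] rot [-89.97   0.52   7.36] F [-0.6  0.3 -0.4] gap 0.4 q [-0.01  0.24  1.85 -0.    1.06 -0.13]
shift [ 3.3 22.6 73.6] turn [-0.03 -0.14 -0.52]
```

View pics/w2.png

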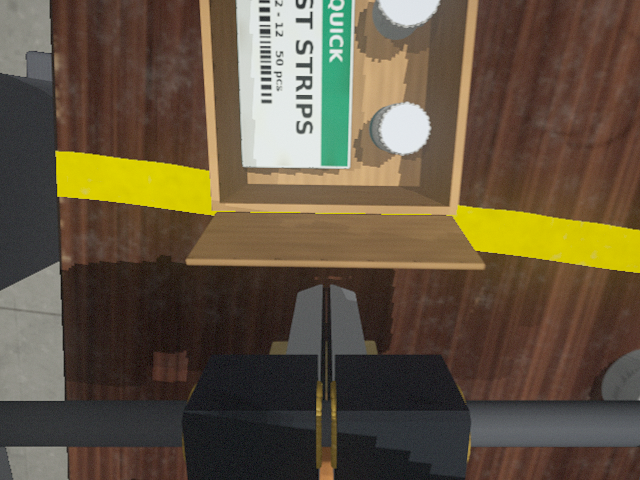

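```bash
python3 -m handwheel '[[[3,-8,15,0,0,0,-1],[3,-12,28,0,0,0,-1],[3,-12,40,0,0,0,-1],[3,-12,52,0,0,0,-1],[3,-8,64,0,0,0,-1]]]'
python3 - <<'E'
from h import *
import cv2
h=np.array([464.5,69.1,0])
for s,z in ((40,20),(42,12),(40,3)): go(h+s*U+[0,0,78+z+8])
p,d=imaging.camera("wrist"); cv2.imwrite("pics/w3.png",p[:,:,::-1])
E
```

```text
clock: 2.3
eef_pos: [463.3, 98.4, 128.0]
eef_rot: [-1.571, 0.001, 0.129]
wrist_force: [0.8, -1.3, 0.6]
finger_gap: 0.5
t 2.3 pos [463.3  98.4 128. ] rot [-9.0e+01  5.0e-02  7.4e+00] F [ 0.8 -1.3  0.6] gap 0.5 q [0.13 0.23 1.83 0.   1.09 0.  ]
shift [-2.7 22.  10.8] turn [-0.   -0.1  -0.05]
t 2.3 pos [463.3  98.4 128. ] rot [-9.0e+01  5.0e-02  7.4e+00] F [ 0.8 -1.3  0.6] gap 0.5 q [0.13 0.23 1.83 0.   1.09 0.  ]
shift [-2.7 30.  12.8] turn [-0.   -0.1  -0.05]
t 2.3 pos [463.3  98.4 128. ] rot [-9.0e+01  5.0e-02  7.4e+00] F [ 0.8 -1.3  0.6] gap 0.5 q [0.13 0.23 1.83 0.   1.09 0.  ]
shift [-2.7 39.  10.8] turn [-0.   -0.1  -0.05]
```

View pics/w3.png

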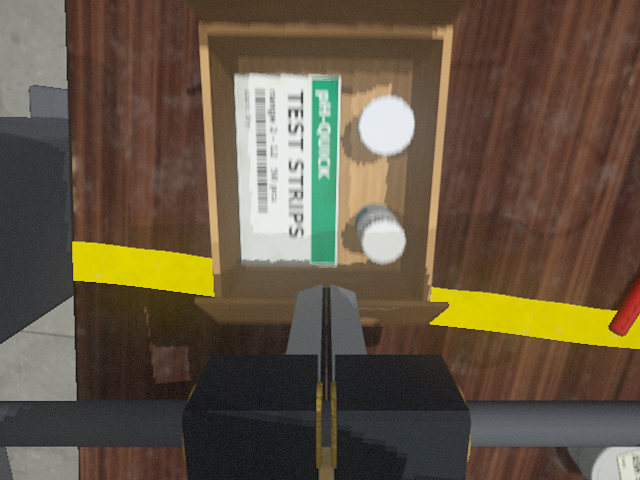

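```bash
python3 -m handwheel '[[[-2,7,7,0,0,0,-1],[-2,15,10,0,0,0,-1],[-2,24,13,0,0,0,-1],[-2,33,12,0,0,0,-1],[-2,38,10,0,0,0,-1]]]'
python3 - <<'E'
from h import *
import cv2
h=np.array([464.5,69.1,0])
for s,z in ((40,1),): go(h+s*U+[0,0,78+z+8])
p,d=imaging.camera("wrist"); cv2.imwrite("pics/w4.png",p[:,:,::-1])
p,d=imaging.camera("side"); cv2.imwrite("pics/s4.png",cv2.resize(p[120:320,180:420,::-1],None,fx=3,fy=3))
E
```

```text
clock: 2.77
eef_pos: [459.0, 109.7, 87.9]
eef_rot: [-1.569, 0.003, 0.13]
wrist_force: [-10.2, 24.1, 39.4]
finger_gap: 0.5
t 2.77 pos [459.  109.7  87.9] rot [-89.91   0.17   7.42] F [-10.2  24.1  39.4] gap 0.5 q [0.16 0.28 1.86 0.   1.   0.03]
shift [ 0.1  0.9 -0.9] turn [-0.09 -0.08 -0.17]
```

View pics/w4.png

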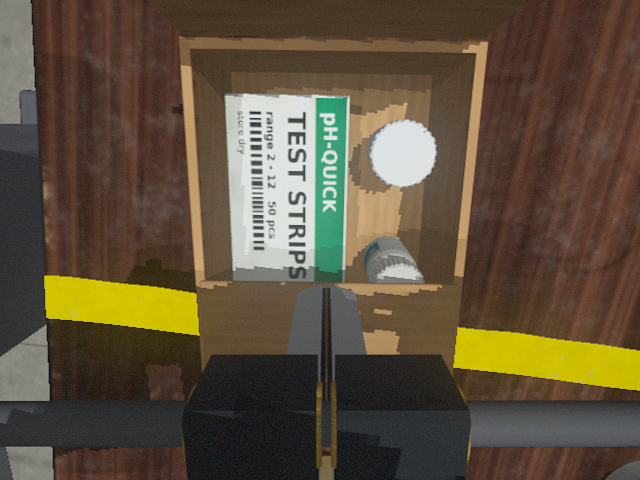

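View pics/s4.png

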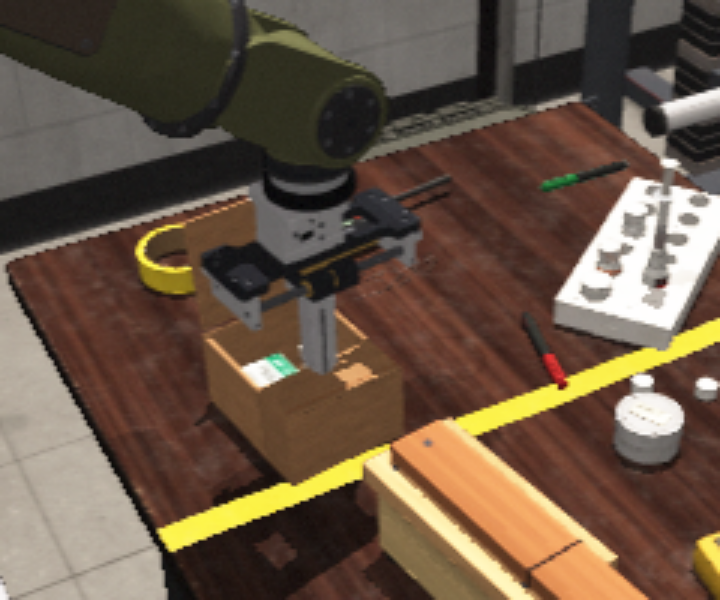

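```bash
python3 -m handwheel '[[[0,-1,0,0,0,0,-1],[0,-1,0,0,0,0,-1],[0,-2,0,0,0,0,-1]]]'
python3 -m handwheel '[[[0,-25,0,0,0,0,-1],[0,-60,0,0,0,0,-1],[0,-100,0,0,0,0,-1],[0,-140,0,0,0,0,-1],[0,-180,0,0,0,0,-1]]]'
python3 - <<'E'
from h import *
import cv2
h=np.array([448,217.5,0])
for s,z in ((60,140),(60,70)): go(h+s*U+[0,0,81+z+8])
p,d=imaging.camera("wrist"); cv2.imwrite("pics/w5.png",p[:,:,::-1])
E
```

```text
clock: 3.12
eef_pos: [459.0, 109.3, 90.3]
eef_rot: [-1.569, 0.004, 0.129]
wrist_force: [-0.2, -0.1, 0.4]
finger_gap: 0.4
clock: 3.53
eef_pos: [459.3, 108.6, 272.0]
eef_rot: [-1.569, 0.004, 0.128]
wrist_force: [0.7, -0.1, -0.4]
finger_gap: 0.8
t 3.53 pos [459.3 108.6 272. ] rot [-89.89   0.26   7.34] F [ 0.7 -0.1 -0.4] gap 0.8 q [0.15 0.08 1.64 0.   1.42 0.02]
shift [  2.7  43.4 169.4] turn [-0.11 -0.16 -0.26]
t 3.53 pos [459.3 108.6 272. ] rot [-89.89   0.26   7.34] F [ 0.7 -0.1 -0.4] gap 0.8 q [0.15 0.08 1.64 0.   1.42 0.02]
shift [  3.  113.4 169.2] turn [-0.11 -0.16 -0.26]
```

View pics/w5.png

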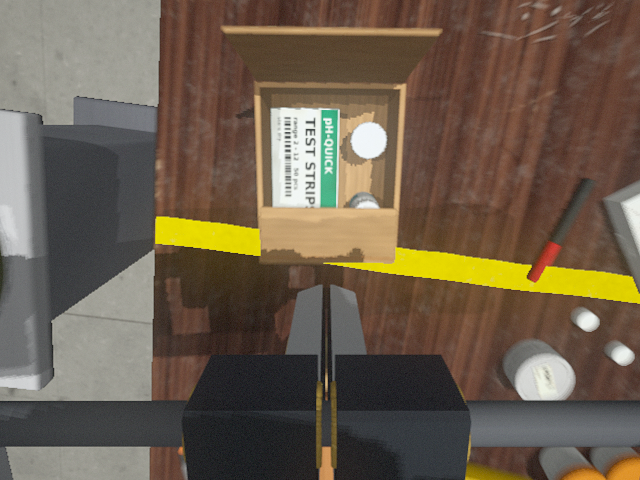

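```bash
python3 -m handwheel '[[[3,0,41,0,0,0,-1],[3,0,83,0,0,0,-1],[3,0,124,0,0,0,-1],[3,0,165,0,0,0,-1],[3,0,172,0,0,0,-1]]]'
python3 -m handwheel '[[[0,30,0,0,0,0,-1],[0,60,0,0,0,0,-1],[0,90,0,0,0,0,-1],[0,108,0,0,0,0,-1]]]'
python3 - <<'E'
from h import *
import cv2
h=np.array([448,217.5,0])
for s,z in ((20,80),(-20,80),(-50,70),(-75,45),(-85,20),(-80,4)): go(h+s*U+[0,0,81+z+8])
p,d=imaging.camera("side"); cv2.imwrite("pics/s6.png",cv2.resize(p[120:320,180:420,::-1],None,fx=3,fy=3))
E
```

```text
clock: 4.0
eef_pos: [441.2, 284.1, 279.3]
eef_rot: [-1.568, -0.005, 0.131]
wrist_force: [-0.4, -0.3, -1.5]
finger_gap: 0.6
clock: 4.33
eef_pos: [440.9, 283.4, 167.7]
eef_rot: [-1.57, -0.002, 0.131]
wrist_force: [0.2, -0.1, -0.1]
finger_gap: 0.4
t 4.33 pos [440.9 283.4 167.7] rot [-89.94  -0.1    7.52] F [ 0.2 -0.1 -0.1] gap 0.4 q [0.5  0.28 1.65 0.   1.2  0.37]
shift [ -1.6  -1.3 -46.3] turn [-0.06  0.02  0.1 ]
t 4.33 pos [440.9 283.4 167.7] rot [-89.94  -0.1    7.52] F [ 0.2 -0.1 -0.1] gap 0.4 q [0.5  0.28 1.65 0.   1.2  0.37]
shift [ -1.6  -1.4 -86.3] turn [-0.06  0.02  0.1 ]
t 4.33 pos [440.9 283.4 167.7] rot [-89.94  -0.1    7.52] F [ 0.2 -0.1 -0.1] gap 0.4 q [0.5  0.28 1.65 0.   1.2  0.37]
shift [  -1.6    8.6 -116.3] turn [-0.06  0.02  0.1 ]
t 4.33 pos [440.9 283.4 167.7] rot [-89.94  -0.1    7.52] F [ 0.2 -0.1 -0.1] gap 0.4 q [0.5  0.28 1.65 0.   1.2  0.37]
shift [  -1.7   33.6 -141.3] turn [-0.06  0.02  0.1 ]
t 4.33 pos [440.9 283.4 167.7] rot [-89.94  -0.1    7.52] F [ 0.2 -0.1 -0.1] gap 0.4 q [0.5  0.28 1.65 0.   1.2  0.37]
shift [  -1.7   58.6 -151.4] turn [-0.06  0.02  0.1 ]
t 4.33 pos [440.9 283.4 167.7] rot [-89.94  -0.1    7.52] F [ 0.2 -0.1 -0.1] gap 0.4 q [0.5  0.28 1.65 0.   1.2  0.37]
shift [  -1.7   74.6 -146.4] turn [-0.06  0.02  0.1 ]
```

View pics/s6.png

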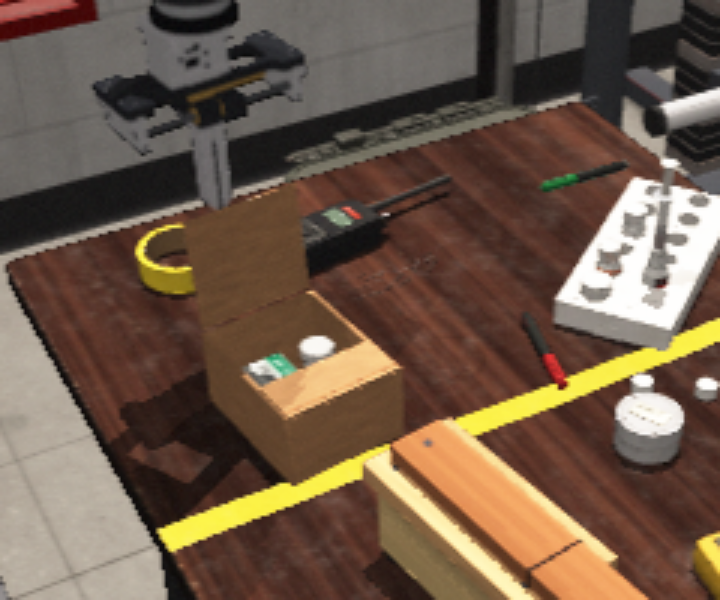

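```bash
python3 -m handwheel '[[[-2,-1,-30,0,0,0,-1],[-2,-1,-55,0,0,0,-1],[-2,0,-80,0,0,0,-1],[-2,6,-103,0,0,0,-1],[-2,14,-120,0,0,0,-1]]]'
python3 - <<'E'
from h import *
import cv2
h=np.array([448,217.5,0])
for s,z in ((-75,45),(-85,20),(-80,6)): go(h+s*U+[0,0,81+z+8])
p,d=imaging.camera("side"); cv2.imwrite("pics/s7.png",cv2.resize(p[120:320,180:420,::-1],None,fx=3,fy=3))
E
```

```text
clock: 4.8
eef_pos: [454.5, 161.8, 152.3]
eef_rot: [-1.571, -0.0, 0.13]
wrist_force: [-0.1, 1.0, -0.4]
finger_gap: 0.2
t 4.8 pos [454.5 161.8 152.3] rot [-9.002e+01 -1.000e-02  7.460e+00] F [-0.1  1.  -0.4] gap 0.2 q [ 0.27  0.21  1.78 -0.    1.15  0.14]
shift [  0.8  18.3 -18.9] turn [ 0.02 -0.04  0.01]
t 4.8 pos [454.5 161.8 152.3] rot [-9.002e+01 -1.000e-02  7.460e+00] F [-0.1  1.  -0.4] gap 0.2 q [ 0.27  0.21  1.78 -0.    1.15  0.14]
shift [  0.8  43.3 -28.9] turn [ 0.02 -0.04  0.01]
t 4.8 pos [454.5 161.8 152.3] rot [-9.002e+01 -1.000e-02  7.460e+00] F [-0.1  1.  -0.4] gap 0.2 q [ 0.27  0.21  1.78 -0.    1.15  0.14]
shift [  0.8  57.3 -23.9] turn [ 0.02 -0.04  0.01]
```

View pics/s7.png

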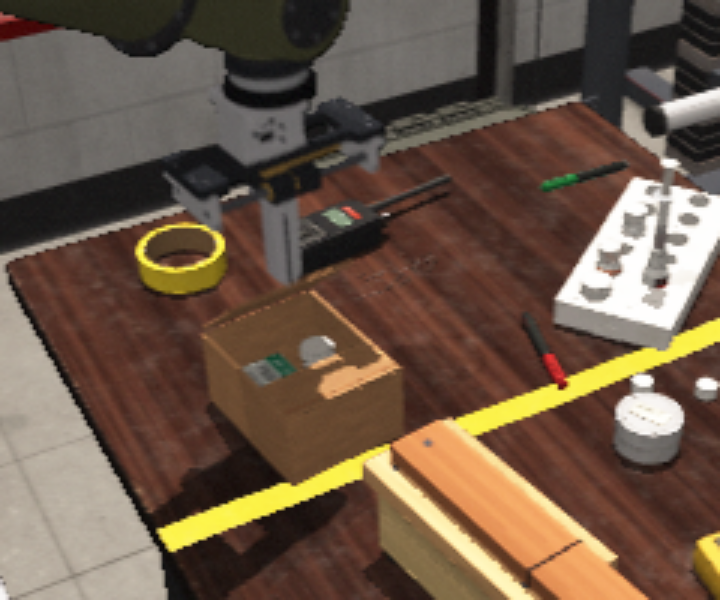

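```bash
python3 -m handwheel '[[[1,10,-15,0,0,0,-1],[1,20,-22,0,0,0,-1],[1,32,-26,0,0,0,-1],[1,45,-27,0,0,0,-1],[1,52,-26,0,0,0,-1]]]'
python3 -m handwheel '[[[0,4,2,0,0,0,-1],[0,7,2,0,0,0,-1],[0,7,2,0,0,0,-1]]]'
python3 - <<'E'
from h import *
import cv2
h=np.array([448,217.5,0])
for s,z in ((-80,3),): go(h+s*U+[0,0,81+z+8])
p,d=imaging.camera("side"); cv2.imwrite("pics/s8.png",cv2.resize(p[120:320,180:420,::-1],None,fx=3,fy=3))
E
```

```text
clock: 5.27
eef_pos: [458.0, 133.9, 97.3]
eef_rot: [-1.572, 0.004, 0.128]
wrist_force: [0.1, 0.1, -0.1]
finger_gap: 0.5
clock: 5.52
eef_pos: [458.0, 136.2, 91.4]
eef_rot: [-1.573, 0.003, 0.129]
wrist_force: [-7.4, -3.6, 16.3]
finger_gap: 0.5
t 5.52 pos [458.  136.2  91.4] rot [-90.1    0.2    7.39] F [-7.4 -3.6 16.3] gap 0.5 q [ 0.21  0.29  1.85 -0.    1.01  0.09]
shift [ 0.7 -0.6  1.9] turn [ 0.1  -0.11 -0.2 ]
```

View pics/s8.png

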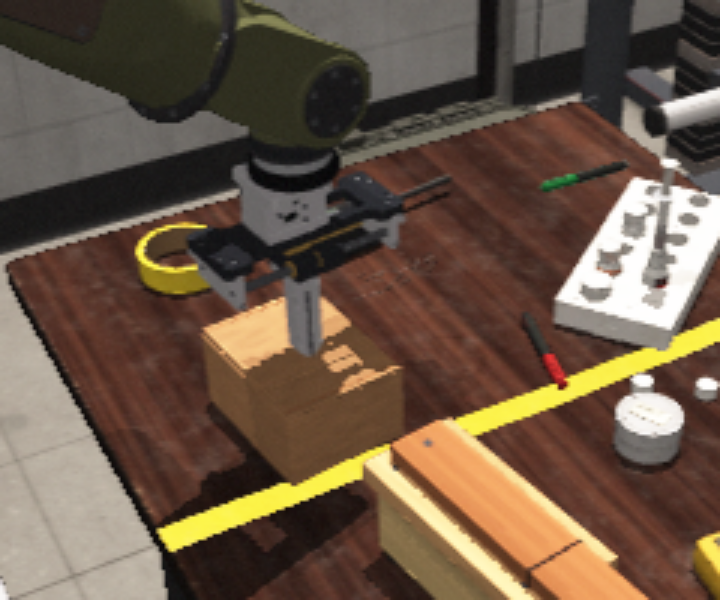

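```bash
python3 -m handwheel '[[[0,0,0,0,0,0,-1],[0,-40,0,0,0,0,-1],[0,-80,-20,0,0,0,-0.5],[0,-110,-60,0,0,0,0],[0,-130,-100,0,0,0,0.6]]]'
python3 - <<'E'
import h
h.YAW=7.9
h.go([497.3,-230.3,215])
E
```

```text
clock: 5.98
eef_pos: [470.0, 49.6, 218.0]
eef_rot: [-1.573, 0.0, 0.132]
wrist_force: [0.4, 0.2, 1.3]
finger_gap: 17.0
t 5.98 pos [470.   49.6 218. ] rot [-90.11   0.     7.56] F [0.4 0.2 1.3] gap 17.0 q [ 0.03  0.12  1.72 -0.    1.29 -0.1 ]
shift [  -9.7    3.6 -281.1] turn [ 0.11 -0.34 -0.  ]
```

```bash
python3 -m handwheel '[[[-2,3,-41,0,-0.3,0,0.8],[-3,3,-83,0,-0.3,0,0.8],[-6,3,-125,0,-0.3,0,0.8],[-8,3,-166,0,-0.3,0,0.8],[-10,3,-208,0,-0.3,0,0.8]]]'
python3 -m handwheel '[[[0,0,-41,0,0,0,0.8],[0,0,-75,0,0,0,0.8],[0,0,-75,0,0,0,0.8],[0,0,-75,0,0,0,0.8]]]'
python3 - <<'E'
import h
h.YAW=7.9
h.go([497.3,-230.3,215])
import cv2
for n in ("wrist","top"):
    p,d=h.imaging.camera(n); cv2.imwrite(f"pics/{n}9.png",p[:,:,::-1])
E
```

```text
clock: 6.4
eef_pos: [487.4, -159.0, 216.1]
eef_rot: [-1.573, -0.001, 0.138]
wrist_force: [0.5, 0.5, 0.3]
finger_gap: 50.2
clock: 6.73
eef_pos: [497.7, -234.2, 216.1]
eef_rot: [-1.573, -0.001, 0.135]
wrist_force: [-0.7, -0.0, -0.1]
finger_gap: 77.2
t 6.73 pos [ 497.7 -234.2  216.1] rot [-9.012e+01 -3.000e-02  7.760e+00] F [-0.7 -0.  -0.1] gap 77.2 q [-0.51  0.3   1.52 -0.    1.32 -0.64]
shift [0.2 1.1 4. ] turn [ 0.12 -0.14  0.03]
```

View pics/wrist9.png

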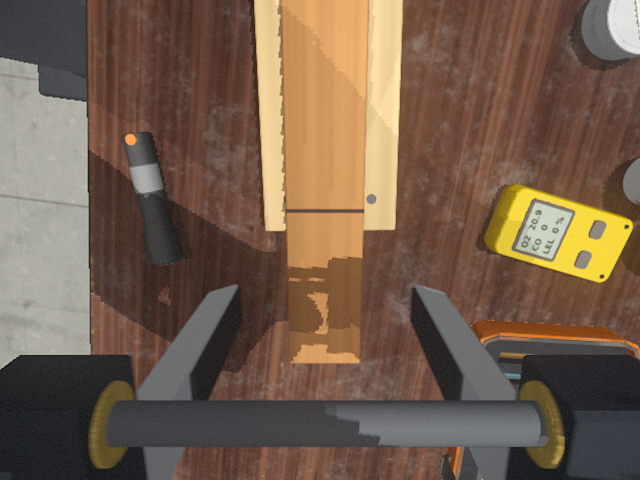

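View pics/top9.png

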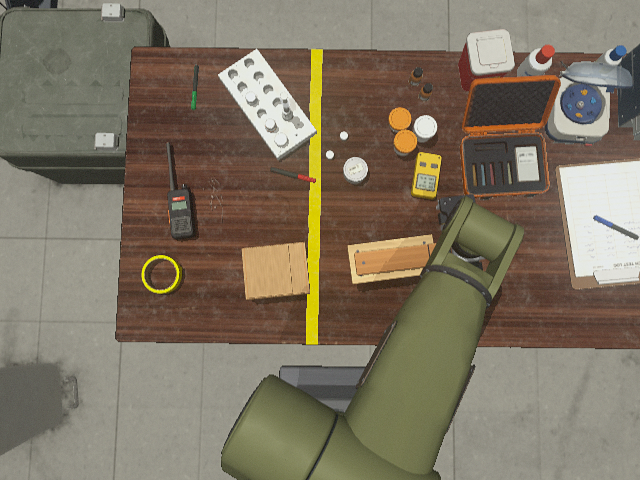

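```bash
python3 -m handwheel '[[[0,35,4,0,0,0,0.7],[0,65,4,0,0,0,0.7],[0,90,4,0,0,0,0.7],[0,97,4,0,0,0,0.7],[0,97,4,0,0,0,0.7]]]'
python3 - <<'E'
import h
h.YAW=7.9
h.go([497.3,-230.3,111])
import cv2
for n in ("wrist",):
    p,d=h.imaging.camera(n); cv2.imwrite(f"pics/{n}10.png",p[:,:,::-1])
E
```

```text
clock: 7.25
eef_pos: [497.0, -227.1, 118.4]
eef_rot: [-1.571, 0.001, 0.14]
wrist_force: [0.2, 0.1, 0.6]
finger_gap: 79.9
t 7.25 pos [ 497.  -227.1  118.4] rot [-9.003e+01  8.000e-02  8.000e+00] F [0.2 0.1 0.6] gap 79.9 q [-0.5   0.39  1.63 -0.    1.12 -0.63]
shift [-0.1  7.4 -3.2] turn [ 0.03  0.1  -0.08]
```

View pics/wrist10.png

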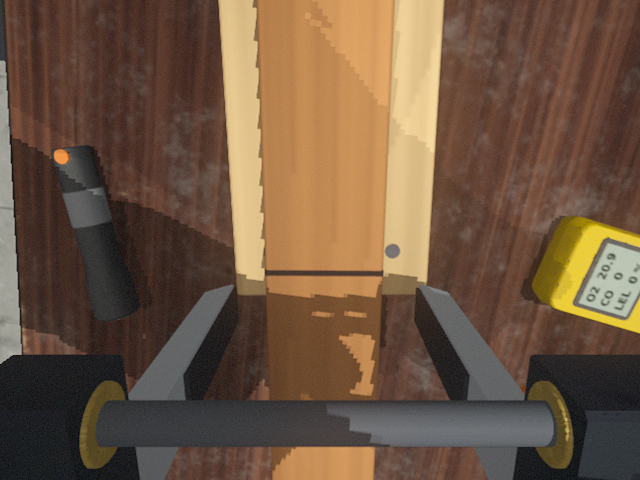

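```bash
python3 -m handwheel '[[[0,5,-2,0,0,0,0.7],[0,7.5,-2,0,0,0,0.5],[0,7.5,-2,0,0,0,-1],[0,7.5,-2,0,0,0,-1],[0,7.5,-2,0,0,0,-1]]]' 40
python3 -m handwheel '[[[0,0,0,0,0,0,-1],[0,0,0,0,0,0,-1],[0,0,0,0,0,0,-1],[0,0,0,0,0,0,-1],[0,0,0,0,0,0,-1]]]'
python3 - <<'E'
import h
h.YAW=7.9
h.go([497.3,-230.3,111])
import cv2
for n in ("wrist",):
    p,d=h.imaging.camera(n); cv2.imwrite(f"pics/{n}11.png",p[:,:,::-1])
E
```

```text
clock: 7.72
eef_pos: [498.2, -229.9, 113.1]
eef_rot: [-1.573, -0.001, 0.139]
wrist_force: [0.9, 0.5, 0.4]
finger_gap: 56.9
clock: 8.13
eef_pos: [498.2, -230.0, 113.3]
eef_rot: [-1.573, -0.001, 0.139]
wrist_force: [-2.4, -0.8, 3.9]
finger_gap: 49.6
t 8.13 pos [ 498.2 -230.   113.3] rot [-9.015e+01 -8.000e-02  7.980e+00] F [-2.4 -0.8  3.9] gap 49.6 q [-0.5   0.4   1.64 -0.    1.11 -0.64]
shift [-0.9  2.3 -0.2] turn [0.15 0.08 0.08]
```

View pics/wrist11.png

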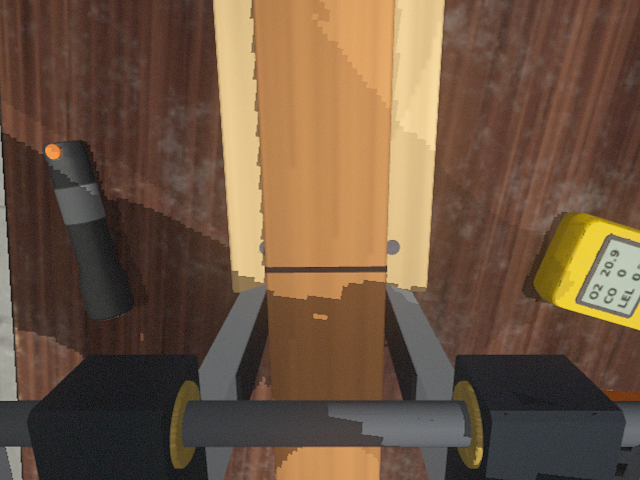

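```bash
python3 -m handwheel '[[[0,1,10,0,0,0,-1],[0,1,25,0,0,0,-1],[0,1,40,0,0,0,-1],[0,1,55,0,0,0,-1],[0,1,65,0,0,0,-1]]]' 40
python3 - <<'E'
import h
h.YAW=7.9
h.go([497.3,-230.3,111])
import cv2
for n in ("wrist","side"):
    p,d=h.imaging.camera(n); cv2.imwrite(f"pics/{n}12.png",p[:,:,::-1])
E
```

```text
clock: 8.6
eef_pos: [489.9, -165.6, 113.3]
eef_rot: [-1.576, -0.004, 0.14]
wrist_force: [0.3, -6.9, 7.6]
finger_gap: 49.5
t 8.6 pos [ 489.9 -165.6  113.3] rot [-90.31  -0.23   8.  ] F [ 0.3 -6.9  7.6] gap 49.5 q [-0.4   0.33  1.73 -0.    1.08 -0.53]
shift [ -1.7   2.7 -65.1] turn [0.31 0.1  0.23]
```

View pics/wrist12.png

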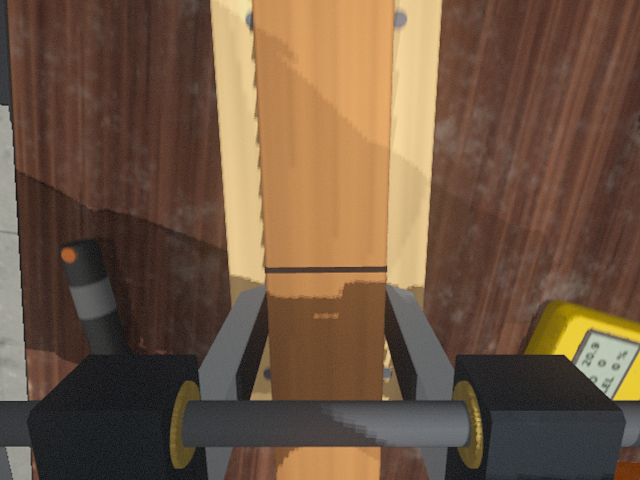

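View pics/side12.png

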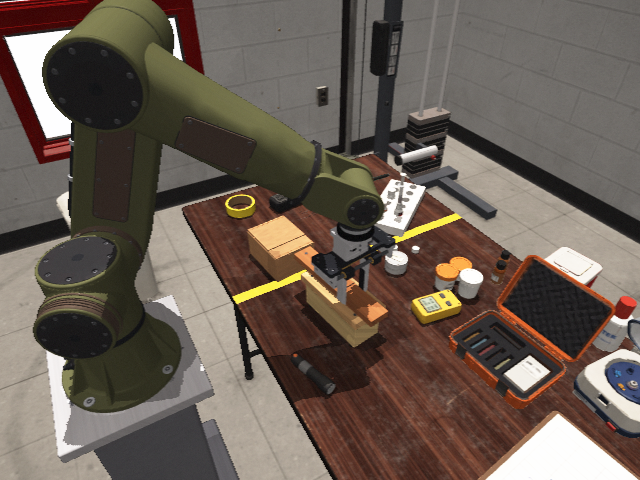

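```bash
python3 -m handwheel '[[[0,1,15,0,0,0,-1],[0,1,35,0,0,0,-1],[0,1,55,0,0,0,-1],[0,1,75,0,0,0,-1],[0,1,87,0,0,0,-1]]]' 45
python3 - <<'E'
import h
h.YAW=7.9
h.go([497.3,-230.3,111])
import cv2
for n in ("wrist","side"):
    p,d=h.imaging.camera(n); cv2.imwrite(f"pics/{n}13.png",p[:,:,::-1])
E
```

```text
clock: 9.12
eef_pos: [478.4, -77.9, 113.3]
eef_rot: [-1.577, -0.007, 0.141]
wrist_force: [0.6, -7.4, 10.1]
finger_gap: 49.7
t 9.12 pos [478.4 -77.9 113.3] rot [-90.35  -0.38   8.09] F [ 0.6 -7.4 10.1] gap 49.7 q [-0.24  0.26  1.82 -0.    1.05 -0.37]
shift [  -2.7    3.2 -153.5] turn [0.34 0.19 0.38]
```

View pics/wrist13.png

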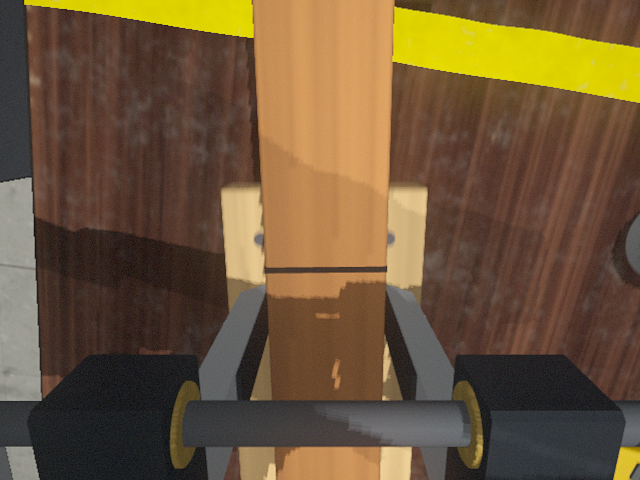

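View pics/side13.png

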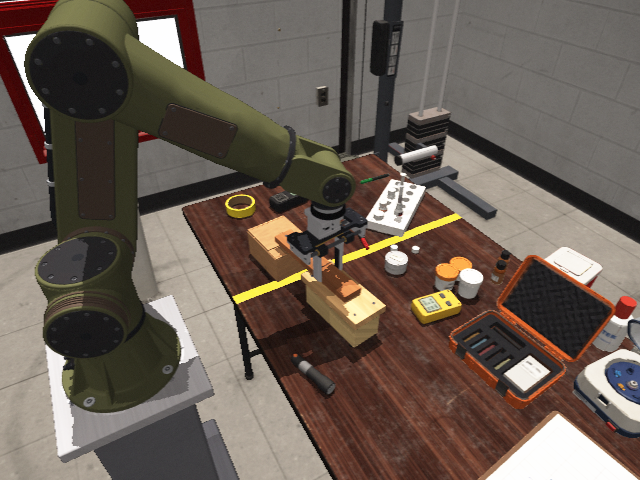

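```bash
cat >> h.py <<'E'
def wpt(u,v,zw,s):
    c=imaging.get_calibration("wrist");K=np.array(c["mtx"]);H=np.array(c["hand_eye"])
    r=R.from_euler('xyz',s['eef_rot']).as_matrix()
    o=r@H[:3,3]+s['eef_pos']; d=r@H[:3,:3]@np.linalg.solve(K,[u,v,1.])
    return o+d*(zw-o[2])/d[2]
E
python3 - <<'E'
from h import *
import cv2
s=read_state()
def axis(a): return np.array([-np.sin(np.radians(a)),np.cos(np.radians(a)),0])
L=[wpt(u,270,118,s) for u in (267,385)]; B=[wpt(u,186.5,100,s) for u in (224,426)]
print(np.round(L,1),np.round(B,1)); m=np.mean(B,0)-np.mean(L,0)
print("line",np.mean(L,0),"edge",np.mean(B,0),"ds",m@axis(8),"lat",m@[.99,.139,0])
print("block w",np.linalg.norm(B[1]-B[0]),"board w",np.linalg.norm(L[1]-L[0]), "edge dir", np.degrees(np.arctan2(*(B[1]-B[0])[[1,0]])))
p=cv2.imread("pics/wrist13.png")
cv2.imwrite("pics/w13c.png",cv2.resize(p[160:320,200:450],None,fx=3.2,fy=3.2,interpolation=cv2.INTER_CUBIC))
E
```

```text
[[450.9 -60.9 118. ]
 [498.7 -54.1 118. ]] [[427.  -32.3 100. ]
 [513.1 -20.  100. ]]
line [474.80807253 -57.51816415 118.        ] edge [470.04963435 -26.17055943 100.        ] ds 31.704778584170242 lat -0.35353674180408223
block w 86.88553341818768 board w 48.342879708159984 edge dir 8.107137826103395
```

View pics/w13c.png

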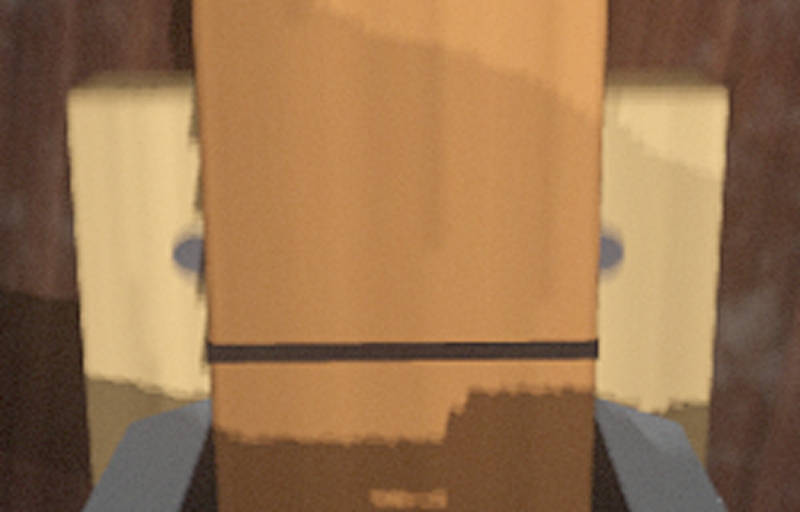

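```bash
python3 -m handwheel '[[[0,1,8,0,0,0,-1],[0,1,16,0,0,0,-1],[0,1,24,0,0,0,-1],[0,1,28,0,0,0,-1],[0,1,28,0,0,0,-1]]]' 45
python3 - <<'E'
import h
h.YAW=7.9
h.go([497.3,-230.3,111])
import cv2
for n,(a,b,c,d),f in (("wrist",(160,320,200,450),3.2),("side",(180,340,220,420),4),("top",(220,320,210,340),6)):
    p,_=h.imaging.camera(n); cv2.imwrite(f"pics/{n}14.png",p[:,:,::-1]); cv2.imwrite(f"pics/{n}14c.png",cv2.resize(p[a:b,c:d,::-1],None,fx=f,fy=f,interpolation=cv2.INTER_CUBIC))
E
```

```text
clock: 9.63
eef_pos: [475.2, -49.0, 113.4]
eef_rot: [-1.576, -0.009, 0.142]
wrist_force: [-0.2, 0.0, 11.4]
finger_gap: 49.8
t 9.63 pos [475.2 -49.  113.4] rot [-90.3   -0.52   8.16] F [-0.2  0.  11.4] gap 49.8 q [-0.18  0.25  1.84 -0.    1.04 -0.32]
shift [  -3.9    3.3 -182.6] turn [0.3  0.26 0.52]
```

View pics/wrist14c.png

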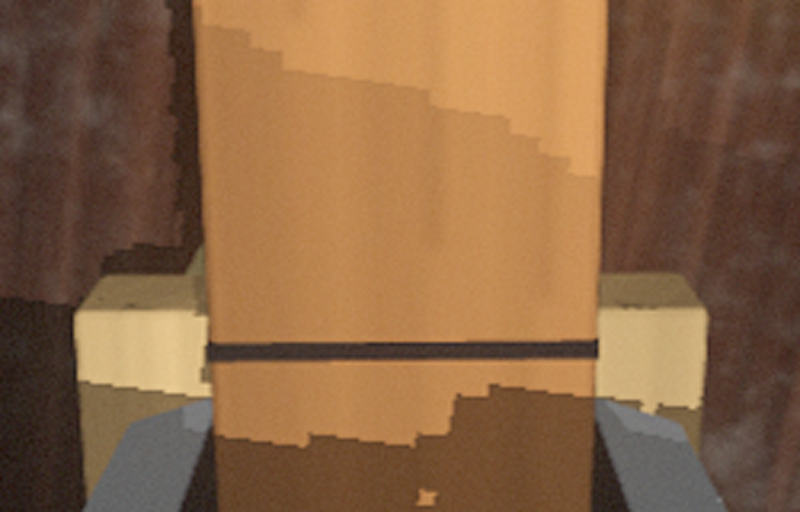

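View pics/side14c.png

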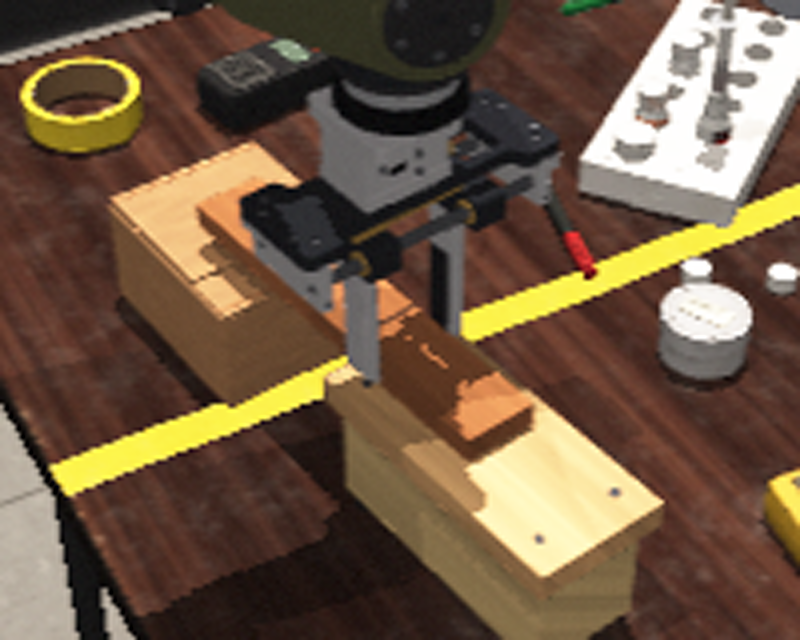

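View pics/top14.png

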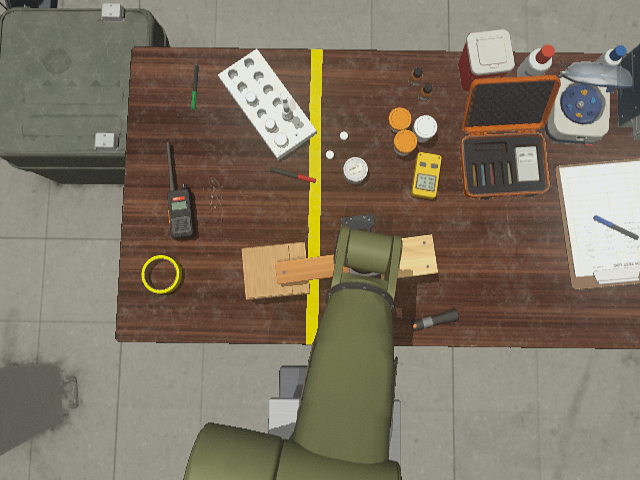

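```bash
python3 - <<'E'
from h import *
import cv2
s=read_state()
ax=np.array([-np.sin(np.radians(8)),np.cos(np.radians(8)),0])
cv=lambda x,y:((x+.5)/3.2-.5+200,(y+.5)/3.2-.5+160)
L=[wpt(*cv(u,351),118,s) for u in (208,598)]; B=[wpt(*cv(x,y),100,s) for x,y in ((77,310),(707,309))]
m=np.mean(B,0)-np.mean(L,0)
print("line",np.mean(L,0),"edge",np.mean(B,0),"ds",m@ax,"lat",m@[.99,.139,0],"w",np.linalg.norm(B[1]-B[0]),np.linalg.norm(L[1]-L[0]))
p=cv2.imread("pics/top14.png")
cv2.imwrite("pics/t14c.png",cv2.resize(p[225:305,260:340],None,fx=7,fy=7,interpolation=cv2.INTER_CUBIC))
cv2.imwrite("pics/t14d.png",cv2.resize(p[220:300,380:460],None,fx=7,fy=7,interpolation=cv2.INTER_CUBIC))
E
```

```text
line [471.53497484 -29.45425072 118.        ] edge [470.22762619 -29.69400227 100.        ] ds -0.05547053034999003 lat -1.3276006273443062 w 88.59125807587404 49.918756696376725
```

View pics/t14c.png

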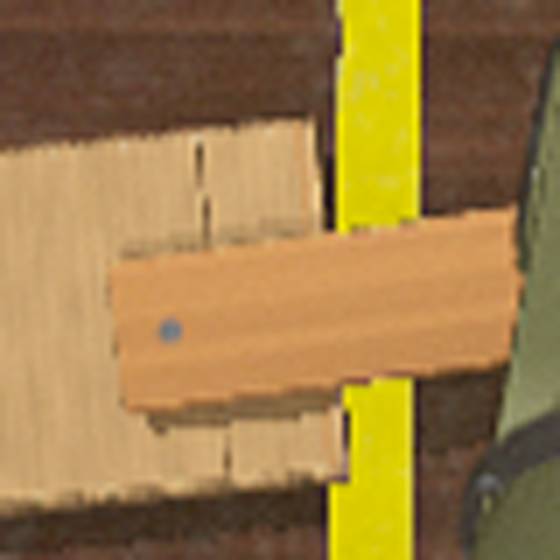

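View pics/t14d.png

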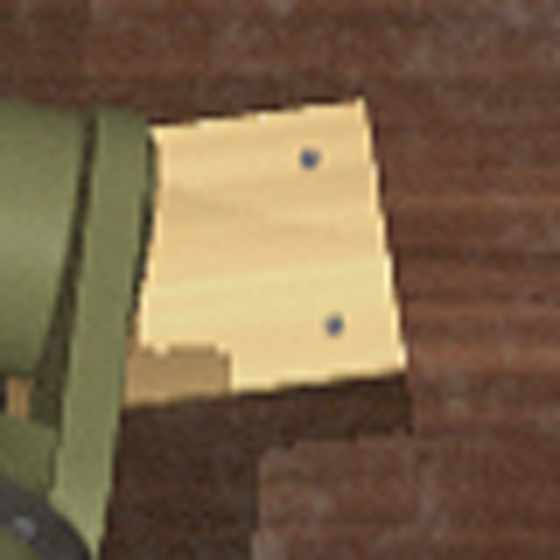

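```bash
python3 - <<'E'
from h import *
ax=np.array([-np.sin(np.radians(8)),np.cos(np.radians(8)),0])
f=lambda P,o,z:np.mean([onz("top",(x+.5)/7-.5+o[0],(y+.5)/7-.5+o[1],z) for x,y in P],0)
E=f([(108,262),(127,412)],(260,225),118);F=f([(365,98),(406,370)],(380,220),100)
print(E,F,(E-F)@ax-370, "line vs orig top edge",(E-170*ax-np.array([471.8,-30,0]))@ax)
s=read_state();print(s['clock'],s['eef_pos'],s['wrist_force'],s['moment'],s['qd'])
E
```

```text
[447.68010036 138.27875049 118.        ] [ 500.18919432 -226.60853214  100.        ] -1.3559218906564752 line vs orig top edge -0.0020855177996996904
9.7833 [475.19277037 -49.00995501 113.3599824 ] [ 0.60830822  1.78257103 12.30288056] [0.02651383 0.33678237 0.05582418] [-0.00041244 -0.00033698 -0.00029232  0.00126756  0.00196953  0.00020545]
```

```bash
python3 -m handwheel '[[[0,1,0.5,0,0,0,-1],[0,1,0.5,0,0,0,-1],[0,1,0.5,0,0,0,-1],[0,1,0.5,0,0,0,-1],[0,1,0.5,0,0,0,-1]]]' 45
python3 -m handwheel '[[[0,1,0,0,0,0,-1],[0,1,0,0,0,0,-1],[0,1,0,0,0,0,-1],[0,1,0,0,0,0,-1],[0,1,0,0,0,0,-1]]]' 45
python3 - <<'E'
import h
h.YAW=7.9
h.go([475,-49,113])
import cv2
for n,(a,b,c,d),f in (("wrist",(160,320,200,450),3.2),("side",(180,340,220,420),4)):
    p,_=h.imaging.camera(n); cv2.imwrite(f"pics/{n}15c.png",cv2.resize(p[a:b,c:d,::-1],None,fx=f,fy=f,interpolation=cv2.INTER_CUBIC))
E
```

```text
clock: 10.2
eef_pos: [475.3, -48.9, 113.3]
eef_rot: [-1.576, -0.01, 0.142]
wrist_force: [-5.7, -3.3, 14.1]
finger_gap: 49.8
clock: 10.62
eef_pos: [475.3, -48.9, 113.3]
eef_rot: [-1.577, -0.01, 0.143]
wrist_force: [-6.6, -0.3, 14.8]
finger_gap: 49.5
t 10.62 pos [475.3 -48.9 113.3] rot [-90.34  -0.56   8.17] F [-6.6 -0.3 14.8] gap 49.5 q [-0.18  0.25  1.84 -0.    1.04 -0.32]
shift [-0.3  0.3 -0. ] turn [0.34 0.27 0.56]
```

View pics/wrist15c.png

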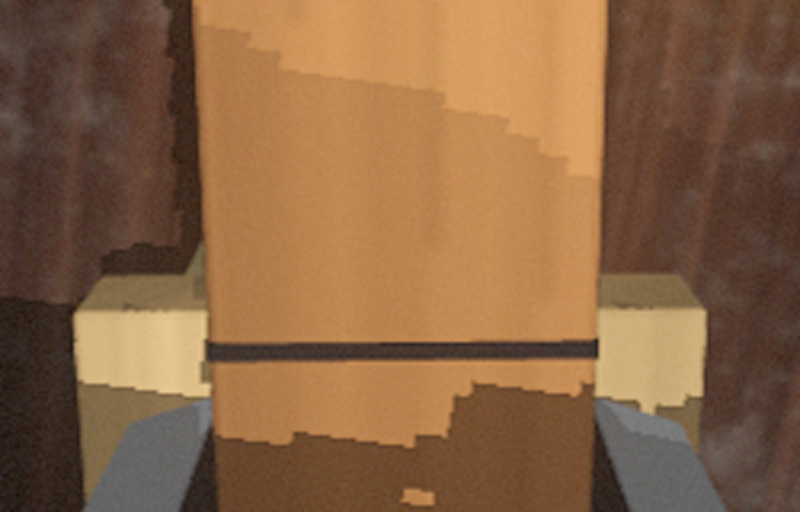

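View pics/side15c.png

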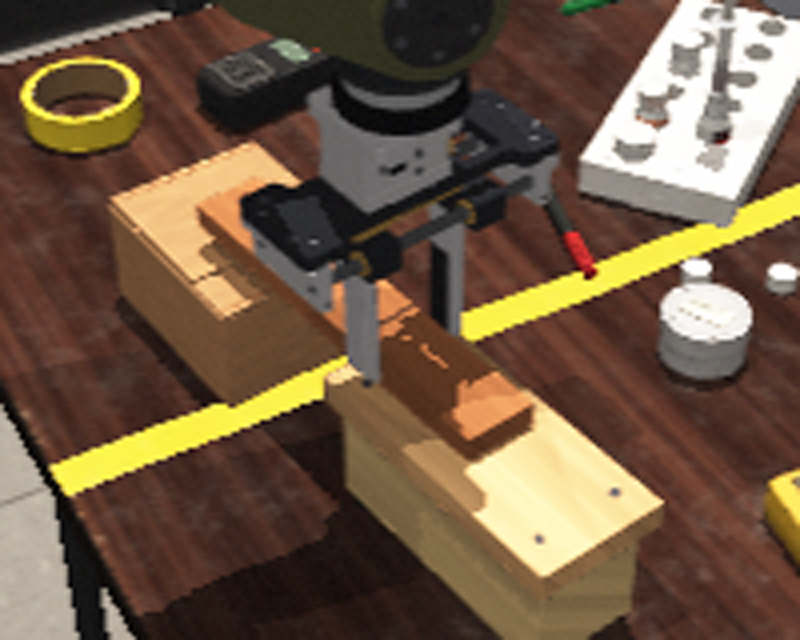

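Steady: the line is at crop y 351 and the block's edge at y 309, the same rows that measured flush. The board is flat and gripped, and both flaps are down.

```bash
python3 -c "
from cell import order
print(order.sign_off())"
```

```text
the job is handed in; nothing more can be done
None
```

I closed the carton, short flap first and the long flap over it. I then gripped the board and slid it along the block until the scribed line was flush with the edge. The job was handed in at about 10.7 s with the board still held; the system reported no verdict.

- **Line position:** the wrist camera put the line 0.1 mm from the edge. The top view gave 0.0 mm when measured from the edge and -1.4 mm when worked from the board's outer end to the block's far side. The views differ by about 1.4 mm, inside the 5 mm tolerance.
- **Hold:** the gripper is closed on the board at 49.5 mm with the grip set to 45 N. It pushes the board down onto the block with about 15 N. The gripper is within about 0.6° of level and 0.2° of square.
- **Flaps and surroundings:** both flaps look flat and the board passes above the carton without visible contact. The bystanders look unmoved in the pictures. I judged these by eye and did not measure them.
- **Force on the short flap:** I pressed it down harder than intended, with the wrist force briefly reaching about 47 N through the fingertips. That is under the 120 N wrist limit. I took the 40 N limit to apply to the arm and gripper body, not the fingers.

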